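# Index and bolt the round lacquer plate

### The job

Turn the round black plate on its spindle, by pushing gently (under 15 N) on the lugs of its edge, until its notch faces the sliding steel bolt. Then slide the bolt by its post into the notch and press it home, so that the plate is jammed against the back rest, with a firm steady push of about 10 N, never more than 15 N on the plate. Leave the bolt in, let go, and leave the other things on the bench where they are.

Things in the scene. Friction and masses are not known exactly. Their poses are not given: they have to be found in the camera images.
- stand: fixed pale bamboo board (150 x 310 x 16 mm) with a round brass pedestal (100 mm diameter, top 36 mm above the bench) and a brass bolt guide. Origin: on the bench under the pedestal's centre. Board: y = -210 to +100 mm in its frame. The bolt lies along the stand's y axis at x = 0, on the -y side, and slides to +y. Guide: y = -123 to -101 mm, 58 mm across, top 57 mm above the bench.
- mark (a point): the mark that the notch must face: the point on the bolt's line, 84 mm from the stand's origin on the -y side, 43 mm above the bench, fixed to the stand
- plate: loose black metal plate, 120 mm diameter, 14 mm thick, about 0.45 kg, lying on the pedestal (underside 36, top 50 mm above the bench). Origin: centre of the underside, z up. Three edge lugs at its own +x, +y, -x: 14 mm wide, 44 to 56 mm above the bench, reaching 84 mm from the centre; a notch at its own -y. About 2 N at a lug turns it; it stays where left. Do not lift or tip it.
- notch (a point): middle of the notch's floor, 46 mm from the plate's centre, 7 mm above its underside; the notch in the plate's rim is 16 mm wide and 14 mm deep with a flat floor
- bolt: steel bolt in the guide, 12 mm wide, 10 mm high, half-round nose (6 mm radius) that finds the notch when a few mm off. Origin: tip of the nose, 43 mm above the bench; its y axis points along the slide to the stand's centre. Starts drawn back, tip 94 mm from the stand's origin; travel 58 mm. Slides with 3 N of friction (push on the plate = push on the post less 3 N), no spring, stays where left.
- bolt_post (a point): top of the axis of the upright round post on the bolt by which it is pushed: 14 mm diameter (17 mm cap), from 48 to 84 mm above the bench, 85 mm behind the bolt's tip. Home: tip pressed on the notch's floor and the plate pressed against the back rest.
- rack: bystander: slatted bamboo rack 112 x 150 mm with four black tiles standing in it, 103 mm high; origin under its centre
- jar: bystander: squat grey stoneware jar, 92 mm diameter, 64 mm high; origin under its centre
- calipers: bystander: nickel-plated calipers lying flat, 190 mm long, 8 mm high; origin under the beam's middle
- clamp: bystander: small brass spring clamp lying flat, 80 mm long, 16 mm high; origin under its middle
- hub (a point): centre of the plate's top face, over its 31 mm hole, which sits loosely (7.5 mm play all round) on the stand's fixed 16 mm spindle (6 mm proud). Opposite the bolt a low brass back rest (36 mm wide, top 40 mm, under the lugs) stops the rim; it was set by hand and stops the plate's centre anywhere from 3.5 mm before to 7 mm past the spindle's axis: home must be felt
There are look-alikes about, which are no part of the job. Of the things like the plate, leave any that is white; of the rest the smaller one is meant.

How it is judged:
By the outcome, as a careful person would: the job done as asked, in the order asked, and still so for the second after the job is handed in, with the robot touching nothing.
It also fails if it takes over 72 s, if anything falls off the work surface, if the arm or the gripper's body presses on something with over 40 N, if the wrist force passes 120 N, or if a joint passes its speed limit or range.

### The arm

A 7-joint arm with a two-finger parallel gripper is mounted at the origin on the work surface. World frame = base frame: x ahead of the robot, y to its left, z up, the work surface at z = 0. Lengths are in mm, angles in degrees, forces in N, time in s.
With the tool pointing down it reaches from about 400 to 875 mm from the base axis. Payload 19.3 kg.
Tool frame: the origin (TCP) lies midway between the tips of the shut fingers; the grasp point (between the pads) lies 19 mm behind it; z points along the fingers, y is the line along which they close (so a half turn about z gives the same grasp; the last joint's range is limited). The gripper opens to 85 mm and grips with 20 to 120 N. Pads are 22 mm wide; open, the fingers measure 114 mm over their backs; the gripper's body (76 mm by 85 mm) begins 54 mm behind the grasp point. The pads swing forward as they close: fully open they stand 13 mm farther back than shut.
Start: joints at [-70.657, 29.874, -2.08, 91.645, 1.215, 58.505, -6.463], TCP at [247.886, 573.731, 231.291] pointing down, gripper open.
Joint ranges: [-166.77, 166.77], [-17.47, 122.26], [-85.68, 81.53], [9.62, 139.38], [-72.42, 252.41], [9.2, 110.78], [-144.41, 144.41]. Speed limits (degrees/s): [108.29, 108.29, 136.94, 136.94, 172.46, 172.46, 172.46].

### API

Orientations are given as a 3x3 rotation matrix whose columns are the frame's x, y, z axes.
In Python, from rig import arm, claw, kinematics, viewer gives the robot as it stands. Calls block until the motion is done:
- arm.move_ptp(position, orientation): joint-space move of the TCP to a pose.
- arm.line_to(position, max_speed=150, ori=None): straight line of the TCP; ori=None keeps the orientation; max_speed is the mean speed in mm/s.
- arm.movej(angles): joint-space move.
- claw.let_go() and claw.clamp(force=None): open the fingers fully, or close them until they stop; force is the grip in N (None keeps the last).
- arm.dwell(seconds).
- kinematics.inverse_kinematics(position, orientation): joint angles nearest the present ones, or None.
- arm.get_obs(): the state.
- viewer.read_camera(name): name is "scene" or "side" or "wrist"; returns a dict with "color" (384x512x3 uint8, red, green, blue), "depth" (384x512 float32, mm along the optical axis (not along the pixel's ray), 0 where there is no reading), "fx", "fy", "cx", "cy" (pixels), "k1" (the pictures are not rectified: a ray, as slopes to the right and down, at radius r is drawn at 1 + k1 r^2 times it, then the intrinsics apply), "origin" and "rotation" of the camera in the world; the wrist camera has in their place "mount" (4x4, takes a point from camera to tool coordinates, whose origin is the TCP and whose axes are the flange's). Camera axes: x right, y down, z forward; pixel columns grow to the right and rows downward; lengths in mm; the calibration is good to about 2 mm. A picture is of the moment at which its call begins: read the wrist's pose just before it.
A pose or a line that the arm cannot do raises arm.Unreachable and nothing moves.
- arm.close_job(): hands the job in; it is judged then, once.
The state is a dict: "clock": time; "qpos": joint angles; "joint_velocities": joint speeds; "joint_efforts": joint torques, N m; "tcp_pos": TCP position; "tcp_rot": TCP orientation; "ft_force": force on the tool from outside, world axes, zero at the start; "moment": the same for the moment, N m; "grip_width": finger opening in mm; "gripper_force": force on a finger pad.
Only numpy, scipy, OpenCV 4.12 (cv2) and the standard library are available. Lean on these libraries where they do the work, as an engineer would, in place of code of your own. Each camera call takes 0.05 s, during which the arm holds its last target. There are 200 camera calls.

## Working session

There is one attempt and no reset: what is moved stays moved. The work goes in short steps, each a Python script; the robot and the scene stay as the last script left them, time stands still between calls to the robot, and variables do not carry over. Pictures are saved under pics/ and viewed, at most 10 in all, crops included, and the job is handed in when it is done.

```bash
mkdir -p pics; ls; python3 - <<'E'
from rig import arm,viewer
import cv2,numpy as np
ims=[]
for n in("scene","side"):
    d=viewer.read_camera(n); np.save(f"pics/{n}.npy",d,allow_pickle=True)
    print(n,d["fx"],d["fy"],d["cx"],d["cy"],d["k1"],d["origin"],d["rotation"])
    ims.append(cv2.resize(d["color"][:,:,::-1],(800,600),interpolation=cv2.INTER_CUBIC))
    cv2.imwrite(f"pics/{n}.png",ims[-1])
print(arm.get_obs()["clock"])
E
```

```text
pics
scene 419.9501905288933 419.9501905288933 251.2946265574262 191.41140870567293 0.028460887803423377 [1136.84224142 -544.49791696  731.63364247] [[ 0.68131381  0.44916747 -0.5779793 ]
 [ 0.73198445 -0.42152201  0.53527373]
 [-0.00320345 -0.78776125 -0.61597237]]
side 349.38036801670194 349.38036801670194 255.33142749491944 194.1041597446151 -0.03031827134292447 [ 224.54926459 -858.33844752  586.58177945] [[ 0.94951869 -0.13182601  0.28466851]
 [-0.31331356 -0.44412938  0.83939484]
 [ 0.01577557 -0.8862116  -0.46301203]]
0.1
```

View pics/scene.png

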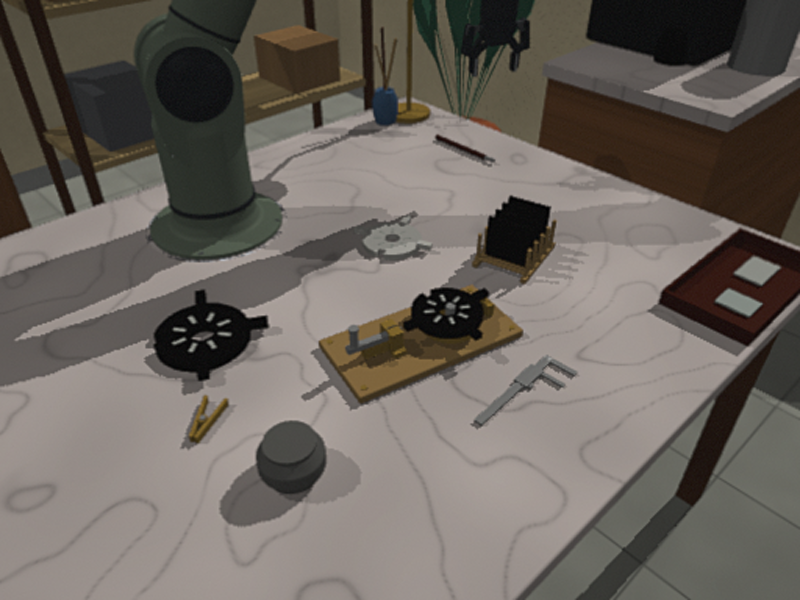

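View pics/side.png

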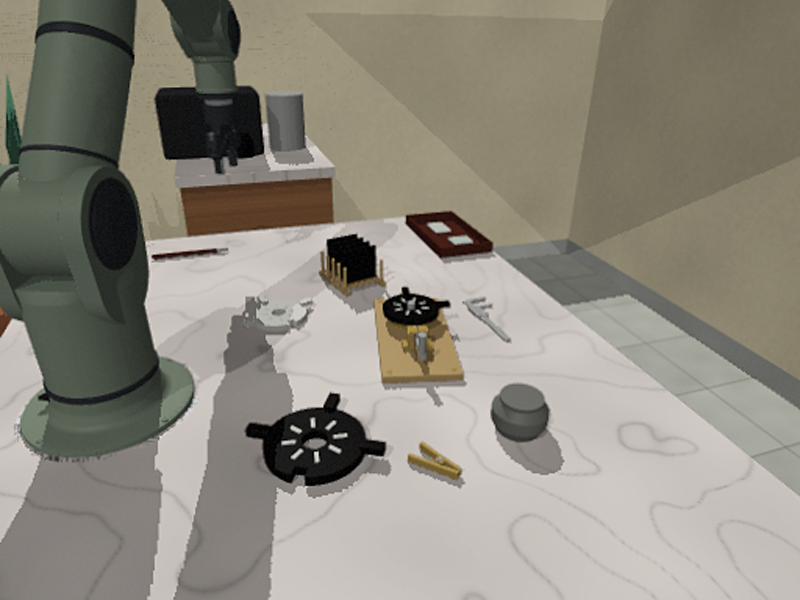

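The scene view shows three plate-like things: the white plate (395,238), a large black plate (203,337), and the smaller black plate on the stand (448,312), which is the one meant. The post is at (353,328). The board corners are at (320,343), (362,398) and (522,332).

```bash
cat > h.py <<'E'
import numpy as np,cv2
from rig import arm,claw,kinematics,viewer
def cam(d,obs=None):
    if "origin" in d: return np.array(d["rotation"]),np.array(d["origin"])
    M=np.array(d["mount"]); R=np.array(obs["tcp_rot"])
    return R@M[:3,:3], R@M[:3,3]+np.array(obs["tcp_pos"])
def rays(d,uv):
    K=np.array([[d["fx"],0,d["cx"]],[0,d["fy"],d["cy"]],[0,0,1.]])
    p=cv2.undistortPoints(np.array(uv,float).reshape(-1,1,2),K,np.array([d["k1"],0,0,0,0.]))[:,0]
    return np.c_[p,np.ones(len(p))]
def atz(d,uv,z,obs=None):           # pixels -> points on plane z
    R,o=cam(d,obs); r=rays(d,uv)@R.T
    return o+r*((z-o[2])/r[:,2])[:,None]
def cloud(d,obs=None):
    R,o=cam(d,obs); h,w=d["depth"].shape
    v,u=np.mgrid[:h,:w]; r=rays(d,np.c_[u.ravel(),v.ravel()])*d["depth"].reshape(-1,1)
    return (r@R.T+o).reshape(h,w,3)
def project(d,P,obs=None):
    R,o=cam(d,obs); q=(np.atleast_2d(P)-o)@R; s=q[:,:2]/q[:,2:]
    s=s*(1+d["k1"]*(s**2).sum(1,keepdims=True)); return s*[d["fx"],d["fy"]]+[d["cx"],d["cy"]]
def down(a):                        # tool down, tool y (closing) at angle a deg
    a=np.radians(a); y=np.array([np.cos(a),np.sin(a),0]); z=np.array([0,0,-1.])
    return np.c_[np.cross(y,z),y,z]
E
python3 - <<'E'
from h import *
np.set_printoptions(precision=1,suppress=True)
d=np.load("pics/scene.npy",allow_pickle=True).item()
s=512/800
print(atz(d,np.array([(320,343),(362,398),(522,332)])*s,16))
print("post",atz(d,np.array([(353,328)])*s,84),"hub",atz(d,np.array([(448,312)])*s,50))
c=cloud(d);print(c[int(312*s),int(470*s)],c[int(328*s),int(353*s)])
print(viewer.read_camera("wrist")["mount"],arm.get_obs()["tcp_rot"])
for n,p in dict(jar=(291,450),rack=(515,265)).items(): print(n,atz(d,np.array([p])*s,40))
E
```

```text
[[ 469.4  -88.3   16. ]
 [ 608.7 -118.1   16. ]
 [ 677.3  173.5   16. ]]
post [[540.1 -74.1  84. ]] hub [[584.8  90.7  50. ]]
[606.3 117.5  50.1] [536.8 -74.1  84.8]
[[   0.    -1.    -0.3   76.3]
 [   1.     0.     0.     0.1]
 [  -0.    -0.3    1.  -142.6]
 [   0.     0.     0.     1. ]] [[-0.9  0.4 -0. ]
 [ 0.4  0.9 -0. ]
 [-0.  -0.  -1. ]]
jar [[ 632.9 -261.9   40. ]]
rack [[566.9 288.6  40. ]]
```

```bash
python3 - <<'E'
from h import *
np.set_printoptions(precision=2,suppress=True)
arm.move_ptp([550,35,230],down(77)); arm.dwell(.3)
o=arm.get_obs(); d=viewer.read_camera("wrist"); np.save("pics/w1.npy",dict(d=d,o=o),allow_pickle=True)
cv2.imwrite("pics/w1.png",cv2.resize(d["color"][:,:,::-1],(800,600),interpolation=cv2.INTER_CUBIC))
print(o["clock"],o["tcp_pos"],o["qpos"],o["ft_force"])
E
```

```text
2.6583 [550.01  35.27 229.97] [-18.94  23.67  12.27 103.57  -6.1   53.4   72.99] [-0.76  0.05  0.2 ]
```

View pics/w1.png

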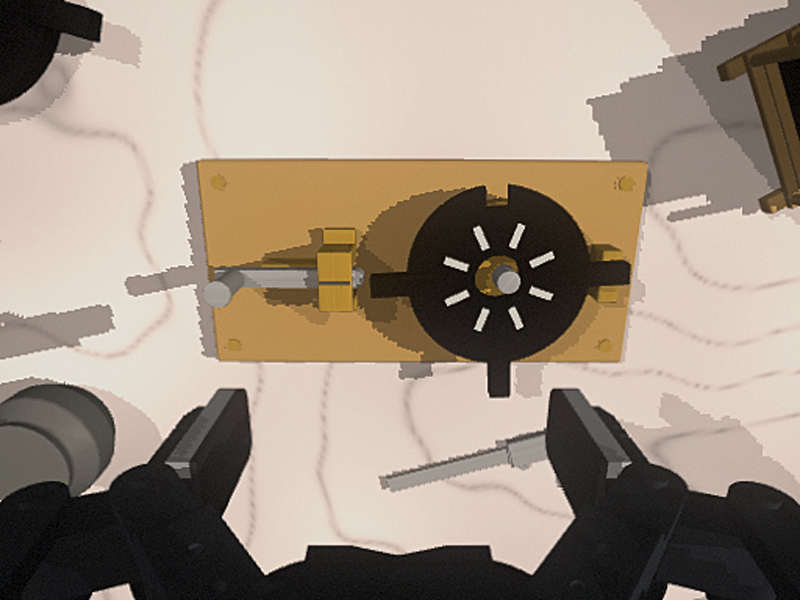

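```bash
cat > fit.py <<'E'
from h import *
from scipy.optimize import least_squares
def stand_fit(d,o,px):      # px: board corners (800x600 px) order (-75,-210),(-75,100),(75,100),(75,-210)
    P=atz(d,np.array(px)*.64,16,o)[:,:2]; m=np.array([(-75,-210),(-75,100),(75,100),(75,-210)])
    f=lambda p:(m@np.array([[np.cos(p[2]),np.sin(p[2])],[-np.sin(p[2]),np.cos(p[2])]])+p[:2]-P).ravel()
    r=least_squares(f,[580,85,-.2]); return r.x,f(r.x).reshape(-1,2)
def tow(S,p):   # stand-> world
    c,s=np.cos(S[2]),np.sin(S[2]); return np.atleast_2d(p)@np.array([[c,s],[-s,c]])+S[:2]
def tos(S,p):
    c,s=np.cos(S[2]),np.sin(S[2]); return (np.atleast_2d(p)-S[:2])@np.array([[c,-s],[s,c]])
E
python3 - <<'E'
from fit import *
np.set_printoptions(precision=1,suppress=True)
w=np.load("pics/w1.npy",allow_pickle=True).item();d,o=w["d"],w["o"]
S,r=stand_fit(d,o,[(197,160),(649,162),(630,362),(217,357)])
print(S[:2],np.degrees(S[2]),r.ravel())
q=lambda n,p,z:print(n,tos(S,atz(d,np.array([p])*.64,z,o)[:,:2]))
q("post",(216,294),84);q("spindle",(508,283),56);q("lugL",(371,285),56);q("lugR",(630,273),56);q("lugB",(498,397),56)
q("notch",(497,207),50);q("guideL",(321,230),57);q("bolttip",(364,275),43)
c=cloud(d,o)
g=d["color"].max(2); m=((g<45)&(abs(c[...,2]-50)<3)).astype(np.uint8)
m=cv2.morphologyEx(m,cv2.MORPH_CLOSE,np.ones((5,5)));v,u=np.nonzero(m)
P=tos(S,atz(d,np.c_[u,v],50,o)[:,:2]);print(len(u),P.min(0),P.max(0))
hub=tos(S,atz(d,np.array([(498,275)])*.64,50,o)[:,:2]);print(hub)
print(np.median(c[270:285:1,:][:, :][m[270:285]>0][:,2]) if m[270:285].any() else 0, np.median(c[m>0][:,2]))
E
```

```text
[577.3 105. ] -13.151518050754193 [-1.6  0.6 -0.9  3.3 -0.9 -4.2  3.4  0.3]
post [[   0.9 -181.4]]
spindle [[ 1.4 -2.8]]
lugL [[  3. -91.]]
lugR [[-5.6 75.5]]
lugB [[83.3 -4.1]]
notch [[-46.4 -11.7]]
guideL [[ -32.7 -121.6]]
bolttip [[ -0.2 -96.3]]
8938 [-134.6  -91.7] [ 68.2 158.3]
[[-2.3 -8.4]]
0 50.058739266359765
```

```bash
cat >> fit.py <<'E'
S0=np.array([577.3,105.0,np.radians(-13.15)]); S=np.array([*tow(S0,[1.0,-2.6])[0],S0[2]])
YAW=-13.15
def fing(phi,r=78,off=21.5,side=-1,C=(0,0)):   # closed-finger xy (world) pushing lug at angle phi (stand)
    f=np.radians(phi); u=np.array([np.cos(f),np.sin(f)]); t=np.array([-u[1],u[0]])
    return tow(S,np.array(C)+r*u+side*off*t)[0]
E
cat > push.py <<'E'
from fit import *
np.set_printoptions(precision=1,suppress=True)
claw.clamp(20)
arm.move_ptp([*fing(-15),120],down(YAW+75))
arm.line_to([*fing(-15),47],120); arm.dwell(.2)
f0=np.array(arm.get_obs()["ft_force"]); print(arm.get_obs()["clock"],f0,arm.get_obs()["grip_width"])
for phi in list(range(-9,84,6)):
    arm.line_to([*fing(phi),47],45,ori=down(YAW+phi+90))
    f=np.array(arm.get_obs()["ft_force"])-f0
    print(phi,f,end=" ")
    if np.hypot(*f[:2])>9: print("STOP");break
o=arm.get_obs();print(o["clock"],o["tcp_pos"],o["qpos"])
d=viewer.read_camera("scene"); np.save("pics/s2.npy",d,allow_pickle=True)
d=viewer.read_camera("wrist"); np.save("pics/w2.npy",dict(d=d,o=o),allow_pickle=True)
E
python3 - <<'E'
from fit import *
for phi in(-15,30,88): print(kinematics.inverse_kinematics([*fing(phi),47],down(YAW+phi+90)))
E
python3 push.py
```

```text
[-17.39563327  45.03576227  12.10853477  97.04861479 -13.53743339
  39.34938439  63.62200628]
[-16.90029759  46.36177053   4.45291166  91.91778857  -4.82558675
  41.9080687   96.62098723]
[-15.01033959  44.52569649  -8.85613898  95.52910755   9.53286981
  40.68212178 136.24349595]
5.05 [ 0.4  0.5 -0.8] -0.13607586772193292
-9 [-1.1 -0.5  0.9] -3 [-0.9 -0.   1.5] 3 [-0.  -0.1  1.3] 9 [ 0.2 -0.7  0.5] 15 [-0.5 -0.9  0.4] 21 [-0.9 -0.8  0.6] 27 [ 1.  -0.2  0.5] 33 [-0.4 -1.   1.6] 39 [-0.6 -1.4  0.6] 45 [-0.4 -0.8  0.6] 51 [-0.3 -0.8  0.9] 57 [ 0.6 -0.7  1. ] 63 [-0.  -0.3  1.4] 69 [-1.  -0.2  1.3] 75 [-0.1  0.1  0.7] 81 [ 0.7 -1.4  0. ] 10.5167 [627.2 166.1  47. ] [-12.2  45.2 -12.1  94.3  12.8  41.9 127.2]
```

```bash
cat > look.py <<'E'
import sys
from fit import *
def look(n,p=(550,35,230),a=77):
    arm.move_ptp(p,down(a)); arm.dwell(.2)
    o=arm.get_obs(); d=viewer.read_camera("wrist"); np.save(f"pics/{n}.npy",dict(d=d,o=o),allow_pickle=True)
    cv2.imwrite(f"pics/{n}.png",cv2.resize(d["color"][:,:,::-1],(800,600),interpolation=cv2.INTER_CUBIC))
    print("clock",o["clock"]); return d,o
E
python3 - <<'E'
from look import *
arm.line_to([*fing(76),47],60); arm.line_to([*fing(76),140],200)
look("w3")
E
```

```text
clock 12.7083
```

View pics/w3.png

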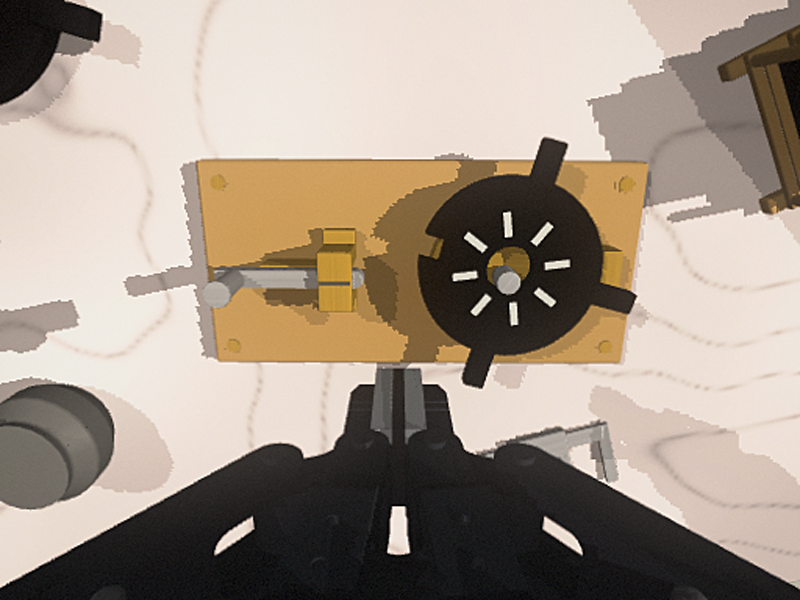

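The plate has turned most of the way. The lugs are now at (553,140), (634,301) and (474,386), and the notch is at (440,247).

```bash
cat >> look.py <<'E'
def plate(n,top,right,bot,notch):
    w=np.load(f"pics/{n}.npy",allow_pickle=True).item();d,o=w["d"],w["o"]
    P=np.vstack([tos(S,atz(d,np.array([p])*.64,z,o)[:,:2]) for p,z in((top,56),(right,56),(bot,56),(notch,50))])
    m=np.array([(-84,0),(0,84),(84,0),(0,-46.)])
    R=lambda a:np.array([[np.cos(a),np.sin(a)],[-np.sin(a),np.cos(a)]])
    f=lambda p:(m@R(p[2])+p[:2]-P).ravel()
    x=least_squares(f,[0,0,0]).x
    print("centre",x[:2],"yaw",np.degrees(x[2]),"notch",(m[3:]@R(x[2])+x[:2])[0],"res",f(x))
    return x
E
python3 - <<'E'
from look import *
np.set_printoptions(precision=1,suppress=True)
plate("w3",(553,140),(634,301),(474,386),(441,248))
w=np.load("pics/w3.npy",allow_pickle=True).item()
for p,z in(((216,294),84),((508,283),56)): print(tos(S,atz(w["d"],np.array([p])*.64,z,w["o"])[:,:2]))
E
```

```text
centre [-8.5  1.2] yaw -13.915780185629695 notch [-19.6 -43.4] res [-1.7  0.8  0.  -0.4 -0.2 -0.5  1.9  0.1]
[[  -0.3 -178.5]]
[[-0.1 -0.2]]
```

```bash
python3 - <<'E'
from look import *
np.set_printoptions(precision=1,suppress=True)
C=(-8,3)
arm.move_ptp([*fing(-36,C=C),120],down(YAW+54)); arm.line_to([*fing(-36,C=C),47],120); arm.dwell(.1)
f0=np.array(arm.get_obs()["ft_force"])
for phi in(-28,-20,-14,-8,-2):
    arm.line_to([*fing(phi,C=C),47],45,ori=down(YAW+phi+90)); f=np.array(arm.get_obs()["ft_force"])-f0; print(phi,f)
    if np.hypot(*f[:2])>9: print("STOP");break
arm.line_to([*fing(-12,C=C),47],80); arm.line_to([*fing(-12,C=C),130],200)
p=lambda x,z:[*tow(S,[x,3])[0],z]
arm.move_ptp(p(-125,130),down(YAW+90)); arm.line_to(p(-125,47),120); arm.dwell(.1)
f0=np.array(arm.get_obs()["ft_force"])
for x in(-110,-104,-100,-97.5,-95):
    arm.line_to(p(x,47),30); f=np.array(arm.get_obs()["ft_force"])-f0; print(x,f)
    if np.hypot(*f[:2])>9: print("STOP");break
arm.line_to(p(-125,47),100); arm.line_to(p(-125,150),200)
look("w4")
E
```

```text
-28 [-0.2  0.3 -0.1]
-20 [-0.1  0.2 -0.9]
-14 [-0.1 -0.4 -1.4]
-8 [-0.6  0.9  0.1]
-2 [-0.1 -0.   0.3]
-110 [ 0.4  0.1 -0.2]
-104 [-0.1 -0.4  0.7]
-100 [-0.8  1.1 -0.4]
-97.5 [-0.8 -0.6  0.4]
-95 [-0.4  0.4  0.3]
clock 22.4083
```

View pics/w4.png

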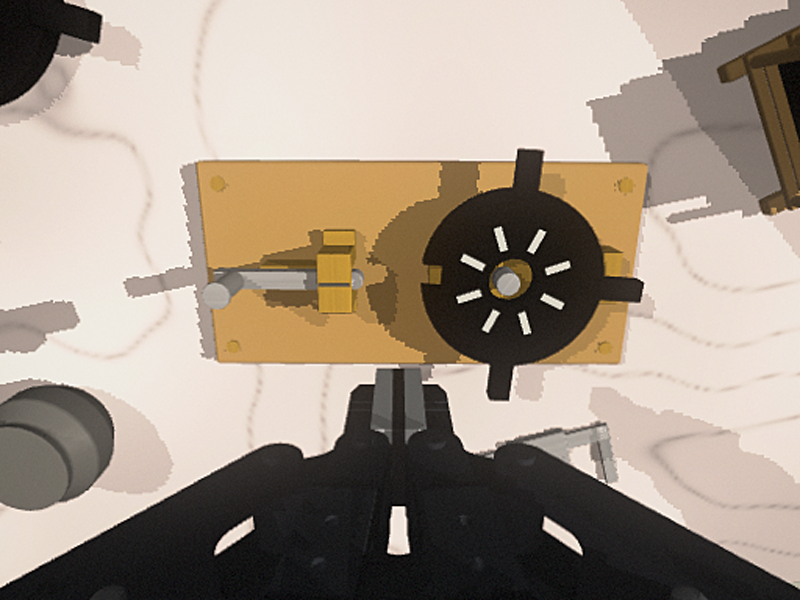

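The plate is now nearly centred and the notch faces the bolt. The notch floor is at (440,274), and the lugs are at (530,151), (643,290) and (499,399).

```bash
python3 - <<'E'
from look import *
np.set_printoptions(precision=1,suppress=True)
plate("w4",(530,151),(643,290),(499,399),(441,274))
w=np.load("pics/w4.npy",allow_pickle=True).item()
for p,z in(((216,294),84),((508,283),56)): print(tos(S,atz(w["d"],np.array([p])*.64,z,w["o"])[:,:2]))
E
```

```text
centre [-1.   3.7] yaw -3.0794634278423616 notch [ -3.5 -42.3] res [-2.2  0.5  0.1 -0.6  0.5 -0.3  1.6  0.5]
[[  -1.1 -178.2]]
[[-0.8 -0. ]]
```

```bash
python3 - <<'E'
from look import *
np.set_printoptions(precision=1,suppress=True)
C=(0,4)
arm.move_ptp([*fing(-18,C=C),120],down(YAW+90)); arm.line_to([*fing(-18,C=C),47],120); arm.dwell(.1)
f0=np.array(arm.get_obs()["ft_force"])
for phi in(-8,-3,-1,1):
    arm.line_to([*fing(phi,C=C),47],30,ori=down(YAW+phi+90)); f=np.array(arm.get_obs()["ft_force"])-f0; print(phi,f)
    if np.hypot(*f[:2])>9: print("STOP");break
arm.line_to([*fing(-12,C=C),47],80); arm.line_to([*fing(-12,C=C),150],200)
look("w5")
E
```

```text
-8 [-0.6  0.6 -0.5]
-3 [-0.9  0.6 -0.2]
-1 [-0.3  0.4 -1.6]
1 [-0.5  0.4 -0.5]
clock 27.2333
```

View pics/w5.png

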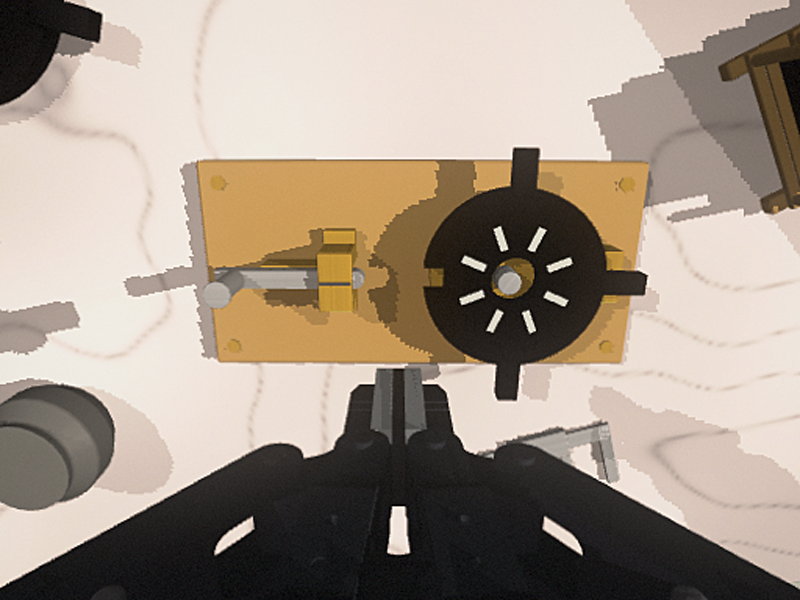

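Notch (442,277) now lines up with the bolt tip (362,279), and the plate's yaw is about 0. Next I push the bolt by its post, with force feedback.

```bash
python3 - <<'E'
from look import *
np.set_printoptions(precision=1,suppress=True)
plate("w5",(526,150),(646,284),(507,400),(443,277))
t=tow(S,[0,1])[0]-S[:2]
p=lambda y,z=62:[*tow(S,[0,y])[0],z]
arm.move_ptp(p(-222,150),down(YAW+90)); arm.line_to(p(-222),150); arm.dwell(.25)
rd=lambda n=4:(lambda L:-np.mean(L,0)@[*t,0])([(arm.dwell(.02),np.array(arm.get_obs()["ft_force"]))[1] for _ in range(n)])
b=rd(8); y=-222; print("base",b)
log=[]; end=False
while y<-136:
    st=6 if y<-168 else 2 if y<-154 else .5
    y+=st; arm.line_to(p(y),40 if st>1 else 15); f=rd(3)-b; log.append((round(y,1),round(float(f),1)))
    if f>8 and y<-160 : print("early stop");break
    if f>8: end=True;break
print(log); print(arm.get_obs()["clock"],arm.get_obs()["tcp_pos"],tos(S,np.array(arm.get_obs()["tcp_pos"])[None,:2]))
np.save("pics/st.npy",np.array([y,b]))
E
```

```text
centre [-0.3  4.5] yaw -0.39505174527524695 notch [ -0.6 -41.5] res [-1.9  0.4  0.1 -0.3  0.  -0.5  1.8  0.4]
base 0.029443689633822767
[(-216, 0.5), (-210, 0.2), (-204, 0.0), (-198, 0.3), (-192, 0.0), (-186, 0.1), (-180, -0.2), (-174, 0.3), (-168, -0.0), (-166, 1.0), (-164, 1.9), (-162, 1.5), (-160, 1.1), (-158, 1.9), (-156, 0.7), (-154, 1.0), (-153.5, 2.4), (-153.0, 3.0), (-152.5, 2.6), (-152.0, 2.7), (-151.5, 2.5), (-151.0, 2.9), (-150.5, 2.8), (-150.0, 2.4), (-149.5, 2.7), (-149.0, 2.4), (-148.5, 2.2), (-148.0, 4.8), (-147.5, 5.8), (-147.0, 6.8), (-146.5, 8.9)]
38.8667 [544.1 -41.3  62. ] [[  -0.  -147.4]]
```

```bash
python3 - <<'E'
from look import *
np.set_printoptions(precision=2,suppress=True)
t=tow(S,[0,1])[0]-S[:2]
p=lambda y,z=62:[*tow(S,[0,y])[0],z]
rd=lambda n=4:(lambda L:-np.mean(L,0)@[*t,0])([(arm.dwell(.02),np.array(arm.get_obs()["ft_force"]))[1] for _ in range(n)])
y,b=np.load("pics/st.npy")
yt=lambda:tos(S,np.array(arm.get_obs()["tcp_pos"])[None,:2])[0,1]
arm.dwell(.3); f=rd(6)-b; print(f,yt())
while f<12.3 and y<-138:
    y+=.25; arm.line_to(p(y),10); arm.dwell(.08); f=rd(5)-b; print(round(y,2),round(float(f),1),round(yt(),2))
for _ in range(4): arm.dwell(.15); print("hold",rd(6)-b,yt())
np.save("pics/st.npy",np.array([y,b])); print(arm.get_obs()["clock"])
E
```

```text
9.168684765582094 -147.4178431698696
-146.25 10.3 -147.39
-146.0 10.8 -147.33
-145.75 12.6 -147.24
hold 12.042916515950491 -147.2497046579633
hold 12.28556601908555 -147.21579760138187
hold 12.117187098981242 -147.2497032399406
hold 11.794286031000622 -147.226505482006
41.5167
```

```bash
python3 - <<'E'
from look import *
t=tow(S,[0,1])[0]-S[:2]
p=lambda y,z=62:[*tow(S,[0,y])[0],z]
rd=lambda n=4:(lambda L:-np.mean(L,0)@[*t,0])([(arm.dwell(.02),np.array(arm.get_obs()["ft_force"]))[1] for _ in range(n)])
y,b=np.load("pics/st.npy")
y+=.22; arm.line_to(p(y),10)
for _ in range(3): arm.dwell(.25); print("hold",rd(8)-b,tos(S,np.array(arm.get_obs()["tcp_pos"])[None,:2])[0,1])
arm.line_to(p(-175),60); arm.line_to(p(-175,150),150)
look("w6")
E
```

```text
hold 13.184914608522089 -147.16193831467183
hold 12.612980962373253 -147.15235410847094
hold 13.168055376406322 -147.1217369435147
clock 45.075
```

View pics/w6.png

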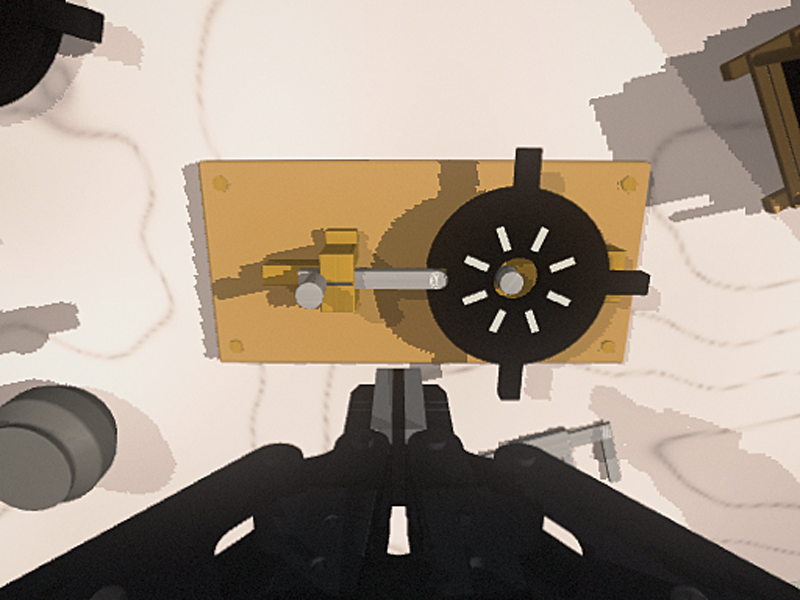

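The bolt tip (446,280) sits on the notch floor and the rim is against the back rest (610,270). The gripper is clear.

```bash
python3 -c "
from rig import arm
print(arm.close_job())"
```

```text
the job is handed in; nothing more can be done
None
```

The job is handed in: the plate's notch was turned to the bolt, the bolt was pressed home with a steady push of about 10 N on the plate and left in, and the gripper is clear (about 45 s on the clock).

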